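Flip the empty bin's marker to reorder

ROBOT

A 6-joint arm with a two-finger parallel gripper is mounted at the origin on the work surface. World frame = base frame: x ahead of the robot, y to its left, z up, the work surface at z = 0. Lengths are in m, angles in degrees, forces in N, time in s.
With the tool pointing down it reaches from about 0.3 to 0.95 m from the base axis. Payload 3.1 kg.
Tool frame: the origin (TCP) lies at the very end of the fingers, on their centre line; the grasp point (between the pads) lies 19 mm behind it; z points along the fingers, y is the direction in which the jaws open and shut (so a half turn about z gives the same grasp; the last joint's range is limited). The gripper opens to 85 mm and grips with 20 to 120 N. Pads are 22 mm wide; open, the fingers measure 114 mm over their backs; the gripper's body (76 mm by 85 mm) begins 54 mm behind the grasp point. The pads swing forward as they close: fully open they stand 13 mm farther back than shut.
Start: joints at [-69.139, 17.653, 93.61, -0, 68.738, -3.994], TCP at [0.263, -0.567, 0.231] pointing down, gripper open.
Joint ranges: [-175.34, 175.34], [-45.06, 112.39], [2.9, 150.54], [-68.45, 248.45], [3.09, 151.38], [-168.51, 168.51]. Speed limits (degrees/s): [159.86, 159.86, 180, 180, 180, 180].

INTERFACE

Orientations are given as [roll, pitch, yaw] about the fixed x, y, z axes, in that order (R = Rz(yaw) Ry(pitch) Rx(roll)).
In Python, from bench import arm, inverse_kinematics, capture, sign_off, telemetry gives the robot as it stands. The module is installed in compiled form; this text tells all that it offers. Calls block until the motion is done:
- arm.move_to(position, orientation): joint-space move of the TCP to a pose.
- arm.servo_line(position, rotation=None, feed=0.15): straight line of the TCP; rotation=None keeps the orientation; feed is the mean speed in m/s.
- arm.movej(angles): joint-space move.
- arm.gripper_open() and arm.clamp(): open the fingers fully, or close them until they stop; the grip force is fixed at half the most.
- arm.wait(seconds).
- inverse_kinematics(position, orientation): joint angles nearest the present ones, or None.
- capture(name): name is "scene" or "top" or "wrist"; returns a dict with "pixels" (400x640x3 uint8, red, green, blue), "intrinsics" (3x3 intrinsics, pixels), "T" (4x4, takes a point from camera to world coordinates); the wrist camera has in their place "hand_eye" (4x4, takes a point from camera to tool coordinates, whose origin is the TCP and whose axes are the flange's). Camera axes: x right, y down, z forward; pixel columns grow to the right and rows downward; lengths in m; the calibration is good to about 2 mm. A picture is of the moment at which its call begins: read the wrist's pose just before it. There is no depth.
A pose or a line that the arm cannot do raises arm.MotionError and nothing moves.
- sign_off(): hands the job in, once; it reports no verdict.
Readings, each from a call of its own:
- telemetry.get_time(): time.
- telemetry.get_q(): joint angles.
- telemetry.get_qd(): joint speeds.
- telemetry.get_joint_efforts(): joint torques, N m.
- telemetry.get_position(): TCP position.
- telemetry.get_ee_rot(): TCP orientation.
- telemetry.get_ft_force(): force on the tool from outside, world axes, zero at the start.
- telemetry.get_torque(): the same for the moment, N m.
- telemetry.get_width(): finger opening in m.
Only numpy, scipy, OpenCV 4.12 (cv2) and the standard library are available. Lean on these libraries where they do the work, as an engineer would, in place of code of your own. Each camera call takes 0.05 s, during which the arm holds its last target. There are 200 camera calls.

TASK

One of the three teal stock bins is empty. With a fingertip, gently push that bin's marker paddle all the way over its pivot, so that it lies flat on the other side with its orange reorder face up, then let go of it. Push only, do not pinch anything; leave the markers of the filled bins and the loose things on the bench where they are.

Things in the scene. Friction and masses are not known exactly. Their poses are not given: they have to be found in the camera images.
- bin_empty: Unit of the EMPTY bin, screwed down: aluminium bracket, open teal bin behind it. Origin on the table right under the paddle pivot; x points from pivot to bin (roughly away from the robot), y along the pivot axis. Base plate 50 x 90 x 8 mm; two cheeks 6 mm thick, 18 mm deep at y = +-39 mm, 92 mm high. Bin 110 (x) x 90 (y) x 55 mm high, near wall at x = +100 mm; before it a 4 mm strip.
- flag_empty (a joint): Marker paddle of the EMPTY bin, a plate hinged between the cheeks. Value in rad: 0 = flat towards the robot, green face up (starts 0 to 0.25); 1.57 = upright; 3.14 = flat on the bin side, orange face up; stops at 0 and 3.14. Friction hinge: stays wherever it is left; under 1 N at the free edge or 2 N at the tail turns it.
- flag_empty_pivot (a point): Middle of the level pivot axis of the empty bin's paddle, 85 mm above the table; axes as bin_empty. At mid thickness of the plate. Opposite the paddle, a tail of the same plate stands out 40 mm from the pivot, 24 mm wide (pressing it down raises the paddle).
- flag_empty_edge (a point): Middle of the free edge of the empty bin's paddle, 75 mm from the pivot, mid thickness. Plate 60 mm wide, 6 mm thick; beyond the 50 mm base plate there is only bare table under it. The point turns with the paddle: its x points from free edge to pivot, its z out of the green face.
- bin_brass: The unit of the bin filled with brass round spacers: same bracket, bin, origin and axes as bin_empty. To be left alone.
- flag_brass_edge (a point): Middle of the free edge of the paddle of the bin with brass round spacers; that paddle is like the empty bin's, lies green face up towards the robot and must stay so.
- bin_white: The unit of the bin filled with white and blue plastic blocks: same bracket, bin, origin and axes as bin_empty. To be left alone.
- flag_white_edge (a point): Middle of the free edge of the paddle of the bin with white and blue plastic blocks; that paddle is like the empty bin's, lies green face up towards the robot and must stay so.
- tape_roll: Loose amber tape roll lying flat, 60 mm across, 20 mm high; origin at the centre of its underside. Bystander.
- glue_bottle: Loose small white bottle with red cap, 28 mm across, 60 mm high; origin at the centre of its underside. Bystander.
- carton: Loose small cardboard carton 70 x 55 x 45 mm; origin at the centre of its underside. Bystander.
- screwdriver: Loose screwdriver lying on the table, 200 mm long, red handle 26 mm thick; origin at mid length on its underside, x from handle to tip. Bystander.

How it is judged (in metres and radians):
At the end, for the whole second after the job is handed in: The empty bin's paddle lies at rest within about 9 degrees of flat on the far side of its pivot, orange face up; the free edges of the other two paddles are within 15 mm and the loose things within 20 mm of where they began (value of joint flag_empty above 2.98 rad and velocity of joint flag_empty between -0.05 and 0.05 rad/s and distance of each of flag_brass_edge, flag_white_edge from where it was at the start of the episode below 0.015 m and distance of each of tape_roll, glue_bottle, carton, screwdriver from where it was at the start of the episode below 0.02 m); the robot touches nothing.
It fails at once if the marker of a filled bin is moved (free edge by more than 15 mm) (distance of any of flag_brass_edge, flag_white_edge from where it was at the start of the episode above 0.015 m).
It fails at once if a loose thing is pushed, lifted or carried (more than 20 mm) (distance of any of tape_roll, glue_bottle, carton, screwdriver from where it was at the start of the episode above 0.02 m).
It fails at once if the paddle or its bracket is pinched or forced (finger force over 35 N) (contact force between the fingers and bin_empty above 35 N).
It also fails if it takes over 48 s, if anything falls off the work surface, if the arm or the gripper's body presses on something with over 40 N, if the wrist force passes 120 N, or if a joint passes its speed limit or range.

## Working session

There is one attempt and no reset: what is moved stays moved. The work goes in short steps, each a Python script; the robot and the scene stay as the last script left them, time stands still between calls to the robot, and variables do not carry over. Pictures are saved under pics/ and viewed, about 8 in all and at most 12, crops included, and the job is handed in when it is done.

```bash
mkdir -p pics; ls; python3 - <<'E'
from bench import capture,telemetry
import cv2,numpy as np,pickle
d={}
for n in("scene","top"):
    c=capture(n);d[n]=c
    cv2.imwrite(f"pics/{n}0.png",c["pixels"][:,:,::-1])
    print(n,np.round(c["intrinsics"],1).tolist(),np.round(c["T"],3).tolist())
pickle.dump(d,open("c0.pkl","wb"))
print(telemetry.get_time(),telemetry.get_ee_rot(),telemetry.get_width())
E
```

```text
pics
scene [[392.0, 0.0, 322.1], [0.0, 392.0, 196.9], [0.0, 0.0, 1.0]] [[-0.414, 0.64, -0.648, 1.144], [0.91, 0.274, -0.311, 0.31], [-0.021, -0.718, -0.696, 0.774], [0.0, 0.0, 0.0, 1.0]]
top [[417.8, 0.0, 322.2], [0.0, 417.8, 195.5], [0.0, 0.0, 1.0]] [[0.012, -0.99, 0.14, 0.325], [-0.999, -0.008, 0.032, -0.021], [-0.031, -0.14, -0.99, 1.14], [0.0, 0.0, 0.0, 1.0]]
0.1 [-1.79877572e+02 -6.40604192e-03  2.48583855e+01] 0.08538904758828172
```

View pics/top0.png

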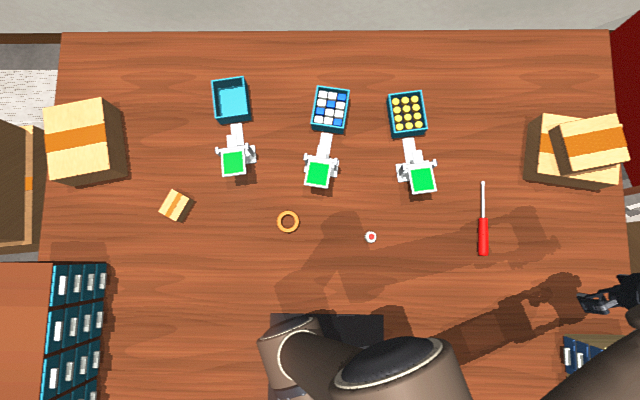

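View pics/scene0.png

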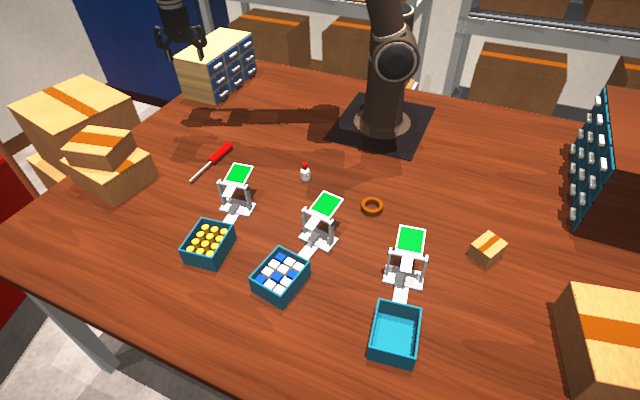

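The empty bin is the left one: in the top view its bin is at about (230,100) and its paddle at about (233,163). In the scene view they are at (395,335) and (410,240). Next I measure it.

```bash
cat > h.py <<'E'
import cv2,numpy as np
def ray(c,u,T=None):
    T=c["T"] if T is None else T
    d=T[:3,:3]@np.linalg.solve(c["intrinsics"],[u[0],u[1],1.]);return T[:3,3],d/np.linalg.norm(d)
def plane(c,u,z,T=None):
    o,d=ray(c,u,T);return o+d*(z-o[2])/d[2]
def tri(r):
    A=sum(np.eye(3)-np.outer(d,d) for o,d in r);b=sum((np.eye(3)-np.outer(d,d))@o for o,d in r)
    p=np.linalg.solve(A,b);return p,[np.linalg.norm(np.cross(p-o,d)) for o,d in r]
def mask(img,lo,hi):
    return cv2.inRange(cv2.cvtColor(img,cv2.COLOR_RGB2HSV),lo,hi)
def blobs(m,amin=60):
    return [c for c in cv2.findContours(m,cv2.RETR_EXTERNAL,cv2.CHAIN_APPROX_NONE)[0] if cv2.contourArea(c)>amin]
def quad(c):
    h=cv2.convexHull(c)
    return cv2.approxPolyN(h,4,ensure_convex=True).reshape(-1,2).astype(float)
GREEN=((50,150,100),(70,255,255)); TEAL=((85,100,60),(100,255,255))
E
python3 - <<'E'
from h import *;import pickle
d=pickle.load(open("c0.pkl","rb"))
Q={}
for n in d:
    for nm,r in(("green",GREEN),("teal",TEAL)):
        for c in blobs(mask(d[n]["pixels"],*r),200):
            x,y,w,h=cv2.boundingRect(c)
            q=quad(c);print(n,nm,(x,y,w,h),q.tolist())
            if nm=="green": print("   z.088:",[np.round(plane(d[n],p,.088)[:2],3).tolist() for p in q])
            else: print("   z.055:",[np.round(plane(d[n],p,.055)[:2],3).tolist() for p in q])
E
```

```text
scene green (398, 227, 26, 26) [[423.0, 231.0], [420.0, 252.0], [397.0, 248.0], [401.0, 226.0]]
   z.088: [[0.517, 0.263], [0.579, 0.271], [0.588, 0.222], [0.522, 0.212]]
scene green (312, 193, 28, 23) [[340.0, 199.0], [328.0, 216.0], [311.0, 208.0], [323.0, 192.0]]
   z.088: [[0.495, 0.048], [0.56, 0.044], [0.552, -0.005], [0.489, -0.002]]
scene green (226, 164, 25, 19) [[250.0, 167.0], [242.0, 182.0], [225.0, 179.0], [234.0, 164.0]]
   z.088: [[0.477, -0.227], [0.538, -0.214], [0.545, -0.262], [0.483, -0.276]]
scene teal (367, 298, 55, 73) [[422.0, 307.0], [414.0, 372.0], [365.0, 358.0], [378.0, 297.0]]
   z.055: [[0.688, 0.308], [0.821, 0.328], [0.833, 0.239], [0.702, 0.219]]
scene teal (248, 245, 62, 65) [[318.0, 264.0], [282.0, 309.0], [241.0, 285.0], [278.0, 244.0]]
   z.055: [[0.676, 0.07], [0.807, 0.05], [0.792, -0.059], [0.661, -0.041]]
scene teal (178, 217, 58, 55) [[243.0, 227.0], [216.0, 271.0], [170.0, 259.0], [201.0, 216.0]]
   z.055: [[0.649, -0.146], [0.783, -0.13], [0.798, -0.247], [0.659, -0.264]]
scene teal (599, 87, 16, 97) [[615.0, 168.0], [604.0, 184.0], [599.0,
[... 1049 characters left out ...]
.674], [0.18, 0.673], [0.202, 0.576]]
top teal (49, 264, 57, 43) [[103.0, 297.0], [49.0, 306.0], [53.0, 265.0], [106.0, 263.0]]
   z.055: [[0.209, 0.576], [0.184, 0.716], [0.289, 0.716], [0.296, 0.576]]
top teal (387, 90, 41, 48) [[428.0, 133.0], [392.0, 138.0], [385.0, 94.0], [421.0, 90.0]]
   z.055: [[0.648, -0.265], [0.634, -0.17], [0.756, -0.152], [0.768, -0.249]]
top teal (311, 85, 39, 49) [[350.0, 90.0], [343.0, 134.0], [309.0, 129.0], [317.0, 85.0]]
   z.055: [[0.768, -0.058], [0.645, -0.04], [0.658, 0.052], [0.782, 0.032]]
top teal (211, 76, 40, 48) [[251.0, 119.0], [215.0, 125.0], [211.0, 80.0], [245.0, 75.0]]
   z.055: [[0.686, 0.21], [0.669, 0.307], [0.797, 0.324], [0.811, 0.231]]
```

```bash
python3 - <<'E'
from h import *;import pickle
from bench import arm,capture,telemetry
d=pickle.load(open("c0.pkl","rb"))
for t,s in(((243,171),(401,226)),((224,173),(423,231)),((223,154),(420,252)),((241,151),(397,248))):
    p,e=tri([ray(d["top"],t),ray(d["scene"],s)]);print(np.round(p,3),np.round(e,4))
arm.clamp(); 
arm.move_to([0.50,0.235,0.33],[180,0,8.5])
p=telemetry.get_position();R=telemetry.get_ee_rot();c=capture("wrist")
c["pos"]=p;c["rot"]=R;pickle.dump(c,open("w0.pkl","wb"));cv2.imwrite("pics/w0.png",c["pixels"][:,:,::-1])
print(p,R,telemetry.get_q(),telemetry.get_time(),telemetry.get_width(),np.round(c["hand_eye"],3).tolist())
E
```

```text
[0.533 0.215 0.101] [0.0007 0.0007]
[0.528 0.264 0.1  ] [0.0004 0.0004]
[0.58  0.272 0.089] [0.0003 0.0003]
[0.589 0.224 0.089] [0.0015 0.0015]
[0.50029023 0.23437554 0.32985955] [1.79983329e+02 9.31410661e-03 8.44328766e+00] [ 2.05901087e+01  5.23876480e+00  9.69735097e+01 -1.11084584e-02
  7.78021321e+01  1.02153162e+02] 3.875 -0.00014423775438676936 [[0.0, -0.954, -0.298, 0.076], [1.0, 0.001, -0.001, -0.001], [0.001, -0.298, 0.954, -0.143], [0.0, 0.0, 0.0, 1.0]]
```

View pics/w0.png

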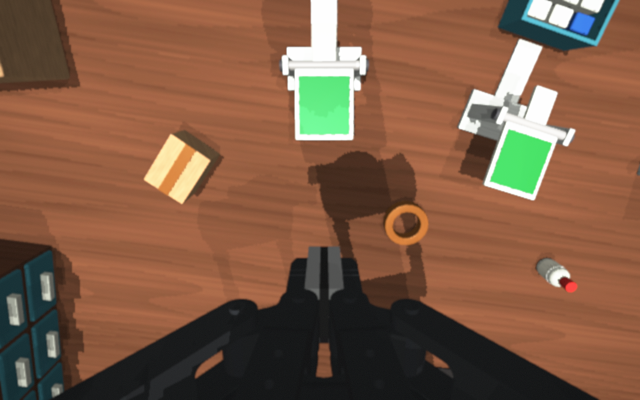

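The wrist view shows the empty paddle with its free edge at row 138, columns 296–353. The axle is at row 66 between about (284,66) and (366,66), and the strip to the bin is at column 323. The unit looks aligned with a tool yaw of 8.4°.

```bash
python3 - <<'E'
from h import *;import pickle
from scipy.spatial.transform import Rotation as Ro
c=pickle.load(open("w0.pkl","rb"))
T=np.eye(4);T[:3,:3]=Ro.from_euler("xyz",c["rot"],degrees=True).as_matrix();T[:3,3]=c["pos"];T=T@c["hand_eye"]
for u,z in(((284,66),.085),((366,66),.085),((325,66),.085),((325,138),.10),((296,138),.1),((353,138),.1)): print(u,np.round(plane(c,u,z,T),4))
for b in blobs(mask(c["pixels"],*GREEN),300):
    q=quad(b);print(q.tolist());
    for p,z in zip(q,[.1]*4):print("   ",np.round(plane(c,p,.088,T),4),np.round(plane(c,p,.1,T),4))
E
```

```text
(284, 66) [0.589  0.2895 0.085 ]
(366, 66) [0.6014 0.2064 0.085 ]
(325, 66) [0.5952 0.2479 0.085 ]
(325, 138) [0.5246 0.2374 0.1   ]
(296, 138) [0.5201 0.2674 0.1   ]
(353, 138) [0.5289 0.2085 0.1   ]
[[551.0, 144.0], [532.0, 194.0], [491.0, 180.0], [509.0, 130.0]]
    [ 0.5526 -0.0061  0.088 ] [0.5533 0.0018 0.1   ]
    [ 0.495  -0.0038  0.088 ] [0.4975 0.004  0.1   ]
    [0.504  0.0467 0.088 ] [0.5063 0.0529 0.1   ]
    [0.5604 0.0435 0.088 ] [0.5609 0.0498 0.1   ]
[[348.0, 77.0], [347.0, 108.0], [300.0, 104.0], [300.0, 77.0]]
    [0.5881 0.223  0.088 ] [0.5877 0.2237 0.1   ]
    [0.5574 0.2189 0.088 ] [0.558  0.2197 0.1   ]
    [0.5542 0.2683 0.088 ] [0.5549 0.2676 0.1   ]
    [0.5808 0.2717 0.088 ] [0.5806 0.2709 0.1   ]
```

The pivot comes out at about (0.595, 0.247) with yaw 8.5°. The edge is about 71 mm away horizontally at z ≈ 0.10, which gives a flag angle of about 0.2 rad and matches the 75 mm radius. I'll press the tail down first.

```bash
cat >> h.py <<'E'
PIV=np.array([.595,.2475,.085]);YAW=8.5
_c,_s=np.cos(np.radians(YAW)),np.sin(np.radians(YAW))
def W(x,z,y=0): return (PIV+np.array([_c*x-_s*y,_s*x+_c*y,z])).tolist()
E
python3 - <<'E'
from h import *
from bench import arm,capture,telemetry as t
o=[180,15,YAW]
def st(l):print(l,np.round(t.get_position(),3),np.round(t.get_ft_force(),2),round(t.get_time(),2))
arm.move_to(W(.022,.2),o);st("above")
arm.servo_line(W(.022,.02),feed=.12);st("hover")
for z in(0,-.008,-.016,-.023):
    arm.servo_line(W(.022,z),feed=.04);st(z)
c=capture("scene");cv2.imwrite("pics/s1.png",cv2.resize(c["pixels"][150:300,320:500,::-1],None,fx=4,fy=4))
E
```

```text
above [0.617 0.25  0.283] [-0.39  0.26  0.32] 4.46
hover [0.618 0.251 0.106] [0.32 1.11 0.1 ] 6.11
0 [0.617 0.251 0.085] [-0.38  0.14 -0.68] 6.76
-0.008 [0.617 0.251 0.077] [0.21 0.18 0.09] 7.11
-0.016 [0.617 0.251 0.068] [ 1.81 -0.32  0.1 ] 7.46
-0.023 [0.616 0.251 0.061] [ 0.95  0.91 -0.63] 7.78
```

View pics/s1.png

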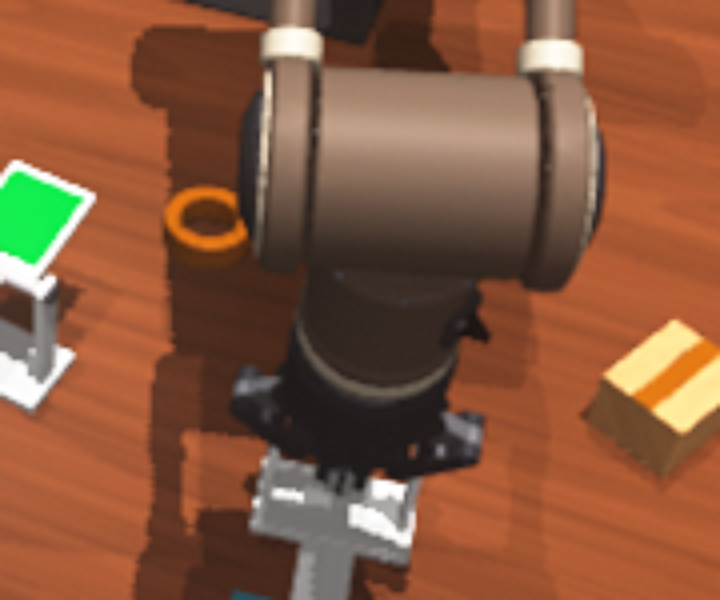

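The arm hides the paddle in this view. I'll retract, move to the robot side and look again.

```bash
python3 - <<'E'
from h import *
from bench import arm,capture,telemetry as t
arm.servo_line(W(.04,.19),feed=.15)
arm.move_to(W(-.13,.22),[180,0,YAW])
a=capture("wrist")["pixels"];b=capture("scene")["pixels"]
im=np.vstack([a[:260],cv2.resize(b[150:300,320:500],(640,340))[:,:,:]])
cv2.imwrite("pics/s2.png",im[:,:,::-1]);print(t.get_time(),t.get_position())
E
```

```text
10.25 [0.46791039 0.22855509 0.30499314]
```

View pics/s2.png

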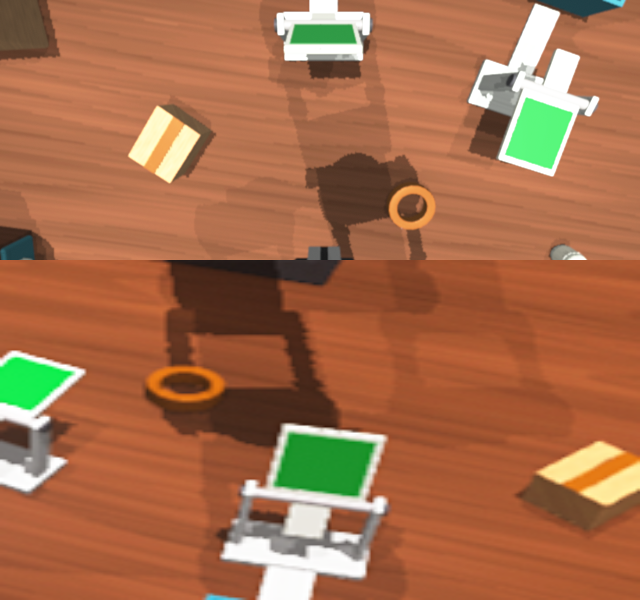

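The paddle now stands at about 60°, green face towards the bin; it shows in the wrist view at (322,37) and in the scene crop at (325,465). The others are unmoved. I'll push it over from the robot side.

```bash
python3 - <<'E'
from h import *
from bench import arm,capture,telemetry as t
def st(l):print(l,np.round(np.array(t.get_position())-PIV,3),np.round(t.get_ft_force(),2),round(t.get_time(),2))
arm.servo_line(W(-.10,.15),feed=.15)
arm.servo_line(W(-.095,.045),feed=.12);st("start")
for p in((-.05,.045),(-.03,.045),(-.011,.045),(.005,.045),(.02,.042),(.032,.032),(.04,.022),(.043,.014),(.043,.010),(.043,.007),(.043,.005),(.043,.003),(.043,.001)):
    arm.servo_line(W(*p),feed=.05);st(p)
    f=t.get_ft_force()
    if np.linalg.norm(f)>6: arm.wait(.1);st("stop");break
arm.servo_line(W(.03,.12),feed=.15)
arm.move_to(W(-.13,.22),[180,0,YAW])
a=capture("wrist")["pixels"];b=capture("scene")["pixels"]
im=np.vstack([a[:260],cv2.resize(b[150:300,320:500],(640,340))])
cv2.imwrite("pics/s3.png",im[:,:,::-1]);st("end")
E
```

```text
start [-0.093 -0.014  0.046] [ 1.21 -0.46  1.17] 11.93
(-0.05, 0.045) [-0.05  -0.007  0.045] [ 0.61 -0.16  0.59] 12.98
(-0.03, 0.045) [-0.029 -0.004  0.045] [-0.12 -0.28 -0.63] 13.53
(-0.011, 0.045) [-0.011 -0.002  0.045] [-0.09  0.19  0.4 ] 14.07
(0.005, 0.045) [0.006 0.001 0.045] [ 0.35 -0.32 -0.37] 14.53
(0.02, 0.042) [0.02  0.003 0.042] [ 0.6  -0.6  -0.36] 14.99
(0.032, 0.032) [0.032 0.005 0.032] [0.61 0.45 0.46] 15.45
(0.04, 0.022) [0.04  0.006 0.021] [ 0.47  0.   -1.25] 15.86
(0.043, 0.014) [0.042 0.006 0.013] [-0.2   0.02  0.62] 16.18
(0.043, 0.01) [0.042 0.006 0.01 ] [-1.21 -0.24  0.85] 16.43
(0.043, 0.007) [0.042 0.006 0.007] [-0.33 -1.16  0.21] 16.68
(0.043, 0.005) [0.042 0.006 0.005] [-0.36 -0.35 -0.3 ] 16.93
(0.043, 0.003) [0.043 0.006 0.003] [ 0.62 -0.57  1.72] 17.18
(0.043, 0.001) [0.043 0.006 0.003] [-1.95 -1.2   8.17] 17.43
stop [0.043 0.006 0.003] [-2.33  0.14  8.  ] 17.53
end [-0.128 -0.019  0.219] [0.19 0.38 1.36] 19.36
```

View pics/s3.png

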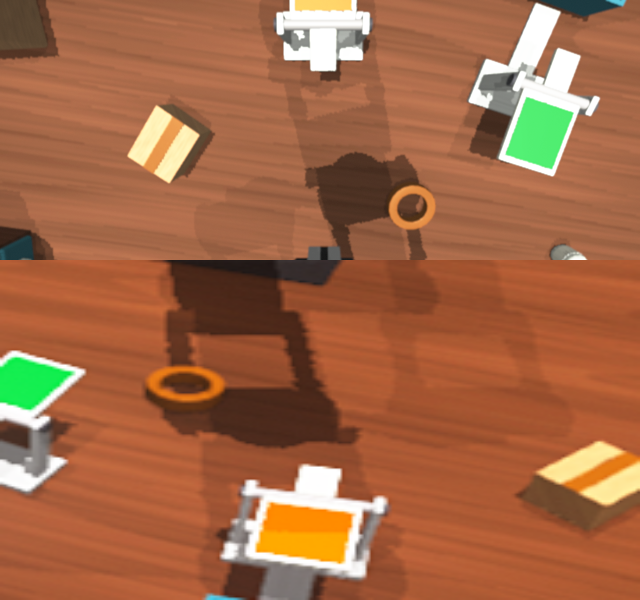

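The paddle lies over the bin side with its orange face up (scene crop (305,530)). The fingertip stopped firmly 3 mm above the pivot axis, which is the plate's half thickness, so the paddle is flat at its stop. The neighbouring marker, tape roll and carton sit at the same pixels as before, and the arm is clear.

```bash
python3 - <<'E'
from bench import sign_off,telemetry as t
print(sign_off(),t.get_time())
E
```

```text
the job is handed in; nothing more can be done
the job is handed in; nothing more can be done
```

The empty bin's marker paddle (left unit) is now flat on the bin side with its orange face up, and I have handed the job in. No verdict was reported.

- **What I did:** With the gripper closed, I pressed the tail down, which raised the paddle to about 60°. I then pushed it over the pivot from the robot side with the fingertip and backed the arm away.
- **Paddle check:** The fingertip met the stop at 3 mm above the pivot axis, which is the plate's half thickness, so the paddle is flat. Contact force there was about 8 N; the readings taken after each earlier step were all under about 2 N. I did not measure the final angle separately.
- **Surroundings:** In the last images the marker of the white and blue bin, the tape roll and the carton look unmoved. The brass bin's marker and the screwdriver were outside the views I took after the push, and the glue bottle was only partly visible in them. The arm never worked near any of these.
- **Time:** The last move ended at 19.4 s on the robot's clock, against the 48 s limit.
- **One disagreement:** A rough pivot estimate from the bin rim in the top view was about 16 mm closer to the robot than the wrist camera's. I put that down to the bin's outer wall showing in that view and used the wrist value. The contact heights then agreed with it.

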